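Hold the tin tote's gate open

TASK

Open the wire gate of the steel tote so that the tin trays inside can be taken out: first squeeze the catch on the tote's corner post, which stays squeezed, and only then squeeze the catch on the gate itself and, keeping it squeezed, swing the gate out past its half-way detent. A spring pulls the gate shut, so finish while still holding it, at rest and 60 degrees or more open, with the post catch still squeezed. Leave the trays and everything else on the bench where they are.

Things in the scene. Friction and masses are not known exactly. Their poses are not given: they have to be found in the camera images.
- tote: Open-topped sheet-steel tote fixed to the bench, 405 mm wide (y), 200 deep (x), 120 high. Origin on the bench under the middle of the front opening, in the gate's plane; x points from the opening into the tote (away from the robot), y along the front, z up. A corner post stands either side of the gate. Seen from the robot the hinge is on the left (+y), the catches to the right.
- gate_hinge (a point): Point on the gate's vertical hinge axis, 120 mm above the bench, at y = +105 mm of the tote. A ball detent here (balls 4 mm in radius) resists the gate between about 0.4 and 0.8 rad, at most some 6 N at the gate catch with the spring's pull. Let go beyond it, the gate springs back and rests against it at about 0.73 rad.
- gate (a joint): Opening angle of the wire gate, rad: 0 shut, 1.4 its stop. Seen from above it opens clockwise, the free end swinging out to the tote's -x (towards the robot). A light spring always pulls it shut (about 1 N at the gate catch when shut, 3 N at 1.2 rad); the hinge is damped, 0.3 N m s/rad. Until both catches are squeezed their tongues keep it shut.
- gate_panel: The gate itself: steel frame with vertical wires, 210 mm long from the hinge, 12 mm thick, from 12 to 120 mm above the bench, with the gate catch on its top rail. Origin on the hinge axis at bench height; when shut its axes are the tote's; it runs along its own -y and turns with the gate.
- post_catch_mid (a point): Middle of the FIRST catch, on top of the right-hand (-y) corner post, at y = -165 mm of the tote, 155 mm above the bench. Two upright black tabs stand either side along y: each 20 (x) by 8 mm (y), 124 to 172 mm above the bench, outer faces 50 mm apart at rest, 34 squeezed; a steel block 16 mm wide, top at 150 mm, is between. Geared together, they move equally. Pinch from above.
- post_catch (a joint): Travel of each tab of the post catch, m: 0 at rest, 0.008 fully squeezed; its tongue clears the gate beyond about 0.005. Friction holds it where it is left; takes about 5 N in all. The post's top is 120 mm and a keeper by the gate's end 134 mm above the bench.
- gate_catch_mid (a point): Middle of the SECOND catch, on the gate's top rail 125 mm from the hinge, 155 mm above the bench; turns with the gate. Two tabs of the same size and spacing as those of the post catch, either side of it along the gate's length (the tote's y when shut), likewise geared together. Pinch them from above, closing along the gate's length; turn the gripper with the gate.
- gate_catch (a joint): Travel of each tab of the gate catch, m: 0 at rest, 0.008 fully squeezed; its tongue clears the keeper beyond about 0.006. Sprung: takes about 8 N in all and springs back when let go.
- tray_a: Bystander: open tin tray, 105 x 75 x 22 mm, in the tote; origin under its centre.
- tray_b: Bystander: open tin tray, 105 x 75 x 22 mm, in the tote; origin under its centre.
- tray_c: Bystander: open tin tray, 105 x 75 x 22 mm, in the tote; origin under its centre.
- tape_roll: Bystander: cardboard tape core, 90 mm across, 24 mm high, in front of the tote's right corner; origin under its centre.
- timer: Bystander: white digital timer, 30 x 75 x 55 mm high; origin under its centre.
- screwdriver: Bystander: screwdriver lying along its x axis on the bench.
- oil_bottle: Bystander: white bottle, 48 mm across, 120 mm high, standing; origin under its centre.
- tray_out: Bystander: larger tin tray on the bench, 140 x 100 x 24 mm; origin under its centre.

How it is judged (in metres and radians):
On the way, in this order (a step that is already met when the one before it is completed fails the run):
1. the post catch is squeezed, the gate catch not yet (value of joint post_catch above 0.0055 m and value of joint gate_catch below 0.004 m), for 0.2 s.
2. the gate catch is squeezed by the fingers (value of joint gate_catch above 0.0055 m and value of joint post_catch above 0.005 m and contact force between the fingers and gate_panel above 1 N), for 0.1 s.
3. the gate has been swung past its detent (value of joint gate above 0.85 rad), for 0.1 s.
At the end, for the whole second after the job is handed in: The fingers hold the gate (more than 0.7 N on it) at rest (under 0.1 rad/s) at more than 1.02 rad open, the post catch is still squeezed (more than 5 mm), and every tray and bystander lies within 20 mm of where it was (value of joint gate above 1.02 rad and velocity of joint gate between -0.1 and 0.1 rad/s and contact force between the fingers and gate_panel above 0.7 N and value of joint post_catch above 0.005 m and distance of each of tray_a, tray_b, tray_c, tape_roll, timer, screwdriver, oil_bottle, tray_out from where it was at the start of the episode below 0.02 m); the arm keeps its last pose, push and grip.
It fails at once if the gate catch is squeezed before the post catch (value of joint gate_catch above 0.005 m and value of joint post_catch below 0.0045 m).
It fails at once if a tray or another bystander is displaced by more than 20 mm (distance of any of tray_a, tray_b, tray_c, tape_roll, timer, screwdriver, oil_bottle, tray_out from where it was at the start of the episode above 0.02 m).
It also fails if it takes over 43 s, if anything falls off the work surface, if the arm or the gripper's body presses on something with over 40 N, if the wrist force passes 120 N, or if a joint passes its speed limit or range.

ROBOT

A 6-joint arm with a two-finger parallel gripper is mounted at the origin on the work surface. World frame = base frame: x ahead of the robot, y to its left, z up, the work surface at z = 0. Lengths are in m, angles in degrees, forces in N, time in s.
With the tool pointing down it reaches from about 0.425 to 1.125 m from the base axis. Payload 14.9 kg.
Tool frame: the origin (TCP) lies on the centre line of the jaws, within the pads' length; the fingertips stand 11 mm ahead of it and the grasp point (between the pads) lies 8 mm behind it; z points along the fingers, x is the direction in which the jaws open and shut, and the axes are right-handed (so a half turn about z gives the same grasp; the last joint's range is limited). The gripper opens to 91 mm and grips with 3 to 60 N. Pads are 32 mm wide; open, the fingers measure 118 mm over their backs; the gripper's body (76 mm by 178 mm) begins 60 mm behind the grasp point.
Start: joints at [-78.856, 21.709, 99.362, -0, 58.929, -1.908], TCP at [0.158, -0.682, 0.225] pointing down, gripper open.
Joint ranges: [-158.91, 158.91], [-42.39, 125.64], [0.06, 152.35], [-60.88, 240.88], [17.5, 164.5], [-176.32, 176.32]. Speed limits (degrees/s): [108.29, 108.29, 136.94, 180, 180, 180].

INTERFACE

Orientations are given as a 3x3 rotation matrix whose columns are the frame's x, y, z axes.
In Python, from workcell import arm gives the robot as it stands.
- The arm moves only by the tool play_rows, never from a script. Its argument "plan" is one flat list of numbers, 7 for each row, row after row: the shift along the tool's x, y, z each as a share of 0.4 m, from -1 to 1, then the turn, a rotation vector about the tool's x, y, z each as a share of 30 degrees, from -1 to 1, then the gripper's target within -1 to 1 (fully open at 1, half-way at 0, shut at -1). In form: [tx, ty, tz, rx, ry, rz, jaw, tx, ty, tz, rx, ry, rz, jaw, ...]. A call has 1 to 20 rows; each row is the pose to reach, as a shift and turn from the pose commanded when the call began, along the tool's axes at that moment; what a row does not reach only later rows make up. A row lasts 1/8 s, in which the tool goes at most 62.5 mm and 10.7 degrees, less where a joint would pass 70% of its speed; a pose out of reach is approached as far as the arm can. A call with a number of a shift or a turn outside -1 to 1 is refused whole. A call with a gripper value outside its range is refused whole. The fingers move at their own pace and stop on an object; "grip_force" is the grip in N (left out, the last holds). Time passes only in rows, so rows that repeat a pose let the fingers close. It gives the time, the measured TCP pose, the force and the opening at its end, in the units of the state.
- arm.read_state(): the state, without advancing time (a new reading comes with each control period).
- arm.snapshot(name): name is "scene" or "top" or "wrist"; returns a dict with "pixels" (384x512x3 uint8, red, green, blue), "fx", "fy", "cx", "cy" (pixels), "camera_from_world" (4x4, takes a point from world to camera coordinates). Camera axes: x right, y up, looking along -z (the intrinsics and any distortion apply to the point x, -y, -z); pixel columns grow to the right and rows downward; lengths in m; the calibration is good to about 2 mm. The wrist camera is an equidistant fisheye: a pixel r from the principal point sees the ray r / f radians off the axis. A picture is of the moment at which its call begins. There is no depth.
- arm.hand_in(): hands the job in, once; it reports no verdict.
The state is a dict: "t": time; "joints": joint angles; "qvel": joint speeds; "joint_torque": joint torques, N m; "tool_pos": TCP position; "ee_rot": TCP orientation; "ft_force": force on the tool from outside, world axes, zero at the start; "ft_torque": the same for the moment, N m; "opening": finger opening in m.
Only numpy, scipy, OpenCV 4.12 (cv2) and the standard library are available. Lean on these libraries where they do the work, as an engineer would, in place of code of your own. Each camera call takes 0.05 s, during which the arm holds its last target. There are 200 camera calls.

## Working session

There is one attempt and no reset: what is moved stays moved. The work goes in short steps, Python scripts to look and compute and a tool call to move; the robot and the scene stay as the last step left them, time stands still between calls to the robot, and variables do not carry over. Pictures are saved under pics/ and viewed, about 8 in all and at most 12, crops included, and the job is handed in when it is done.

Besides the shell and the picture viewer there is one more tool, called by a JSON object that holds its "op" and its "data". play_rows: Moves the arm, as the interface text tells. Shift numbers are shares of 0.4 m and turn numbers shares of 30 degrees, none past 1 either way. Its arguments: {"type":"object","properties":{"plan":{"type":"array"},"grip_force":{"type":"number"}},"required":["plan"]}

```bash
mkdir -p pics; ls; cat > h.py <<'E'
import numpy as np, cv2
from workcell import arm
def snap(n,f):
    s=arm.snapshot(n); cv2.imwrite('pics/'+f,s['pixels'][:,:,::-1]); np.savez('pics/'+f[:-4],**s); return s
def load(f): return dict(np.load('pics/'+f+'.npz'))
def ray(s,u,v,fish=False):
    M=np.array(s['camera_from_world']); R,t=M[:3,:3],M[:3,3]
    x,y=(u-s['cx'])/s['fx'],(v-s['cy'])/s['fy']
    if fish:
        r=np.hypot(x,y); k=np.sin(r)/max(r,1e-9); d=np.array([x*k,-y*k,-np.cos(r)])
    else: d=np.array([x,-y,-1.])
    d=R.T@d; return -R.T@t,d/np.linalg.norm(d)
def onz(s,u,v,z,fish=False):
    c,d=ray(s,u,v,fish); return c+d*(z-c[2])/d[2]
def proj(s,p,fish=False):
    M=np.array(s['camera_from_world']); q=M[:3,:3]@np.array(p)+M[:3,3]; x,y,z=q[0],-q[1],-q[2]
    if fish:
        r=np.hypot(x,y); k=np.arctan2(r,z)/max(r,1e-9)
    else: k=1/z
    return np.array([s['cx']+s['fx']*x*k,s['cy']+s['fy']*y*k])
E
python3 - <<'E'
from h import *
for n in ('top','scene'):
    s=snap(n,n+'0.png'); print(n,s['fx'],s['cx'],s['cy'],np.round(s['camera_from_world'],3).tolist(), [k for k in s])
im=[cv2.imread(f'pics/{n}0.png') for n in('top','scene')]
for n,i in zip(('top','scene'),im): cv2.imwrite(f'pics/{n}0b.png',cv2.resize(i,(800,600),interpolation=cv2.INTER_CUBIC))
print(arm.read_state())
E
```

```text
pics
top 404.3892134103556 253.0751894733248 197.58226083736935 [[0.006, -1.0, 0.03, -0.063], [0.993, 0.01, 0.115, -0.552], [-0.116, 0.029, 0.993, -1.159], [0.0, 0.0, 0.0, 1.0]] ['pixels', 'fx', 'fy', 'cx', 'cy', 'camera_from_world']
scene 353.76146956685284 259.1505956229746 196.88456069146886 [[0.296, 0.955, 0.019, -0.133], [-0.689, 0.2, 0.696, 0.303], [0.661, -0.219, 0.718, -1.358], [0.0, 0.0, 0.0, 1.0]] ['pixels', 'fx', 'fy', 'cx', 'cy', 'camera_from_world']
{'t': 0.1, 'joints': array([-7.88567690e+01,  2.17362259e+01,  9.93914035e+01, -3.20196684e-04,
        5.89291560e+01, -1.90833836e+00]), 'qvel': array([-0.04325473, -0.041657  , -0.07758739, -0.07075813,  0.14562267,
       -0.01784946]), 'joint_torque': array([-2.61975772e-03, -7.65036964e+01, -4.35293877e+01,  6.51466590e-02,
        3.98183323e-02, -1.85114430e-05]), 'tool_pos': array([ 0.15800249, -0.68158615,  0.22435254]), 'ee_rot': array([[ 2.25830665e-01, -9.74166553e-01, -1.96237207e-04],
       [-9.74166069e-01, -2.25830749e-01,  9.71482003e-04],
       [-9.90701669e-04, -2.82227981e-05, -9.99999509e-01]]), 'ft_force': array([-0.47279473, -0.48731722, -0.18168715]), 'ft_torque': array([-0.01768652, -0.02095736,  0.0420003 ]), 'opening': 0.09098763977229642}
```

View pics/top0b.png

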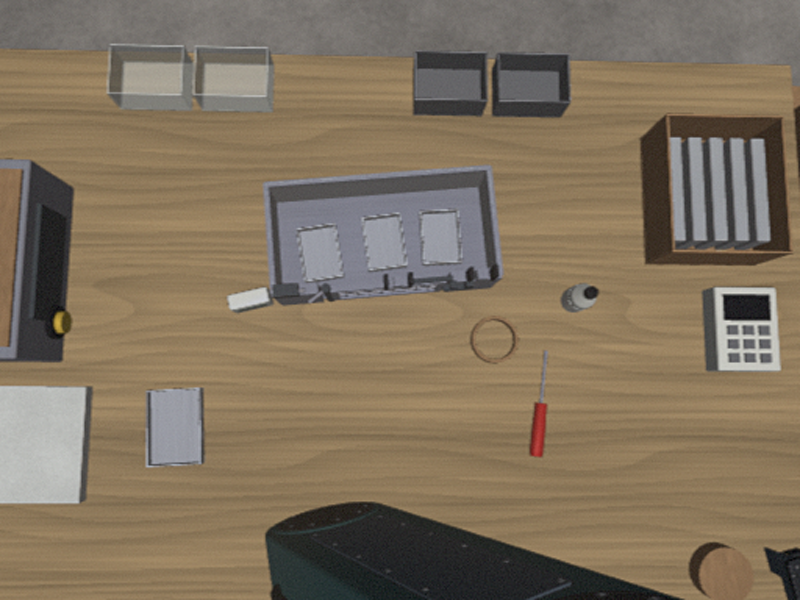

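View pics/scene0b.png

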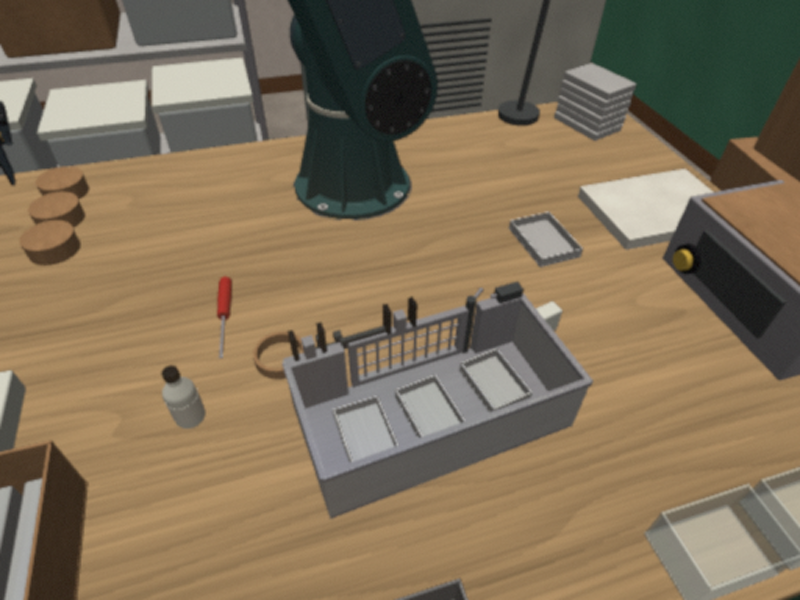

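The top view shows the tote, with the gate tabs near (387,282) and (410,279) and the post tabs near (471,275) and (494,272) at 800 px scale. In the scene view the tab tops are near (387,308), (412,300), (294,335) and (321,328).

```bash
python3 - <<'E'
from h import *
T=load('top0');S=load('scene0')
def blobs(s,boxes,th=50):
    g=s['pixels'].max(2)
    out=[]
    for (u0,u1,v0,v1) in boxes:
        m=(g[v0:v1,u0:u1]<th).astype(np.uint8); n,l,st,c=cv2.connectedComponentsWithStats(m)
        for i in range(1,n):
            if st[i,4]>6: out.append((st[i]+np.array([u0,v0,0,0,0])).tolist()+np.round(c[i]+[u0,v0],1).tolist())
    return out
bt=blobs(T,[(240,270,165,195),(292,325,162,190)]); bs=blobs(S,[(240,270,185,220),(183,215,205,235)])
for b in bt: print('T',b,np.round(onz(T,b[5],b[6],.155),4))
for b in bs:
    u,v=b[5],b[1]; print('S',b,np.round(onz(S,b[5],b[6],.148),4))
E
```

```text
T [314, 170, 5, 10, 34, 315.6, 174.4] [ 0.6026 -0.2222  0.155 ]
T [299, 172, 4, 8, 23, 300.1, 175.7] [ 0.5986 -0.1805  0.155 ]
S [262, 192, 4, 17, 58, 263.6, 199.6] [ 0.5881 -0.035   0.148 ]
S [246, 196, 4, 17, 58, 247.5, 204.2] [ 0.5918 -0.0765  0.148 ]
S [204, 208, 4, 17, 42, 205.2, 216.5] [ 0.6018 -0.1805  0.148 ]
S [186, 217, 5, 13, 27, 188.1, 222.6] [ 0.609  -0.2211  0.148 ]
```

{"op": "play_rows", "data": {"plan": [-0.03, -0.05, 0, 0, 0, 0, 1, -0.1, -0.14, 0, 0, 0, 0.05, 1, -0.18, -0.26, 0, 0, 0, 0.15, 1, -0.26, -0.38, 0, 0, 0, 0.2, 1, -0.34, -0.5, 0, 0, 0, 0.25, 1, -0.42, -0.62, 0, 0, 0, 0.293, 1, -0.5, -0.74, 0, 0, 0, 0.293, 1, -0.57, -0.84, 0, 0, 0, 0.293, 1, -0.62, -0.92, 0, 0, 0, 0.293, 1, -0.66, -0.97, 0, 0, 0, 0.293, 1, -0.68, -1, 0, 0, 0, 0.293, 1, -0.68, -1, 0, 0, 0, 0.293, 1], "grip_force": 35}}

```text
t: 1.6
tool_pos: [0.4865, -0.3259, 0.2249]
ee_rot: [[0.076, -0.997, -0.0], [-0.997, -0.076, 0.0], [-0.0, 0.0, -1.0]]
ft_force: [-0.2, -0.1, -0.4]
opening: 0.091
```

```bash
cat > go.py <<'E'
from h import *
import sys
from scipy.spatial.transform import Rotation as Rn
def go(p):
    st=arm.read_state(); R=st['ee_rot']; print(st['t'],st['tool_pos'].round(4),'yaw',np.degrees(np.arctan2(R[1,0],R[0,0])).round(2),'j6',st['joints'][5].round(1),'F',st['ft_force'].round(1),'op',round(st['opening'],4))
    print('shift shares',(R.T@(np.array(p)-st['tool_pos'])/0.4).round(4))
E
python3 -c "
from go import *
go([.6006,-.2013,.225])"
```

```text
1.6 [ 0.4865 -0.3259  0.2249] yaw -85.67 j6 49.6 F [-0.2 -0.1 -0.4] op 0.091
shift shares [-0.289  -0.3079 -0.0004]
```

{"op": "play_rows", "data": {"plan": [-0.03, -0.03, 0, 0, 0, 0, 1, -0.1, -0.1, 0, 0, 0, 0, 1, -0.18, -0.19, 0, 0, 0, 0, 1, -0.25, -0.26, 0, 0, 0, 0, 1, -0.28, -0.3, 0, 0, 0, 0, 1, -0.289, -0.308, 0, 0, 0, 0, 1, -0.289, -0.308, 0, 0, 0, 0, 1, -0.289, -0.308, 0, 0, 0, 0, 1]}}

```text
t: 2.6
tool_pos: [0.5999, -0.203, 0.2249]
ee_rot: [[0.073, -0.997, -0.0], [-0.997, -0.073, 0.0], [-0.0, 0.0, -1.0]]
ft_force: [-0.7, -0.3, 0.4]
opening: 0.0914
```

```bash
python3 -c "
from go import *
go([.6006,-.2013,.153])
s=snap('wrist','w1.png'); print(s['fx'],s['cx'],s['cy'])
cv2.imwrite('pics/w1b.png',cv2.resize(cv2.imread('pics/w1.png'),(800,600),interpolation=cv2.INTER_CUBIC))
for p in ([.6006,-.2013,.172],[.590,-.0558,.172]):
  for e in (-.025,.025): print(proj(s,np.array(p)+e*np.array([-.073,.997,0]),True)*1.5625)
"
```

```text
2.6 [ 0.5999 -0.203   0.2249] yaw -85.8 j6 65.0 F [-0.7 -0.3  0.4] op 0.0914
shift shares [-0.0041 -0.002   0.1797]
297.3186396354542 249.59837504848622 184.80591356266422
[438.51163033 314.67316832]
[335.0113241  314.66069292]
[156.9999069  312.49245816]
[ 84.53207439 310.86702063]
```

View pics/w1b.png

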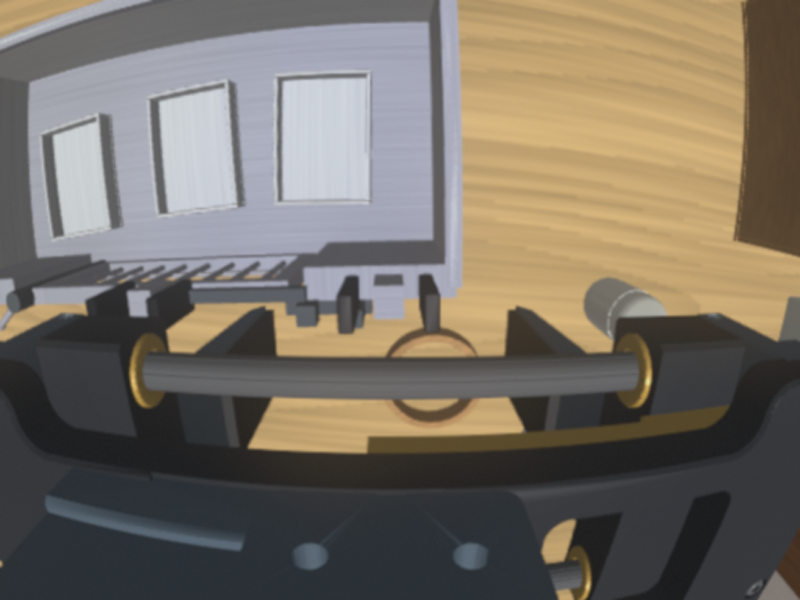

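The wrist view shows the post tabs with outer edges at about 338 and 440 px, against a predicted 335 and 438. That is about 1 mm of error, so I'll descend and squeeze.

{"op": "play_rows", "data": {"plan": [-0.001, -0.002, 0.03, 0, 0, 0, 1, -0.001, -0.002, 0.08, 0, 0, 0, 1, -0.001, -0.002, 0.13, 0, 0, 0, 1, -0.001, -0.002, 0.165, 0, 0, 0, 1, -0.001, -0.002, 0.18, 0, 0, 0, 1, -0.001, -0.002, 0.18, 0, 0, 0, 1, -0.001, -0.002, 0.18, 0, 0, 0, 0.3, -0.001, -0.002, 0.18, 0, 0, 0, 0, -0.001, -0.002, 0.18, 0, 0, 0, -0.4, -0.001, -0.002, 0.18, 0, 0, 0, -0.4, -0.001, -0.002, 0.18, 0, 0, 0, -0.4, -0.001, -0.002, 0.18, 0, 0, 0, -0.4, -0.001, -0.002, 0.18, 0, 0, 0, -0.4, -0.001, -0.002, 0.18, 0, 0, 0, -0.4, -0.001, -0.002, 0.18, 0, 0, 0, -0.4, -0.001, -0.002, 0.18, 0, 0, 0, -0.4], "grip_force": 30}}

```text
t: 4.65
tool_pos: [0.6014, -0.2022, 0.1532]
ee_rot: [[0.075, -0.997, 0.0], [-0.997, -0.075, -0.001], [0.001, -0.0, -1.0]]
ft_force: [-2.6, -4.6, 2.5]
opening: 0.0321
```

```bash
python3 -c "
from go import *
go([.590,-.0558,.225])"
```

```text
4.65 [ 0.6014 -0.2022  0.1532] yaw -85.71 j6 65.1 F [-2.6 -4.6  2.5] op 0.0321
shift shares [-0.3669  0.001  -0.1799]
```

{"op": "play_rows", "data": {"plan": [0, 0, 0, 0, 0, 0, 0.5, 0, 0, 0, 0, 0, 0, 1, 0, 0, 0, 0, 0, 0, 1, 0, 0, 0, 0, 0, 0, 1, 0, 0, -0.03, 0, 0, 0, 1, 0, 0, -0.1, 0, 0, 0, 1, 0, 0, -0.16, 0, 0, 0, 1, 0, 0, -0.18, 0, 0, 0, 1, -0.05, 0, -0.18, 0, 0, 0, 1, -0.15, 0, -0.18, 0, 0, 0, 1, -0.25, 0, -0.18, 0, 0, 0, 1, -0.33, 0, -0.18, 0, 0, 0, 1, -0.364, 0, -0.18, 0, 0, 0, 1, -0.364, 0, -0.18, 0, 0, 0, 1, -0.364, 0, -0.18, 0, 0, 0, 1]}}

```text
t: 6.52
tool_pos: [0.5905, -0.0571, 0.2248]
ee_rot: [[0.074, -0.997, -0.0], [-0.997, -0.074, -0.0], [0.0, 0.0, -1.0]]
ft_force: [-0.5, -0.5, 0.3]
opening: 0.0911
```

```bash
python3 -c "
from go import *
go([.5905,-.0567,.153])
s=snap('wrist','w2.png')
cv2.imwrite('pics/w2b.png',cv2.resize(cv2.imread('pics/w2.png'),(800,600),interpolation=cv2.INTER_CUBIC))
for p in ([.6012,-.2017,.172],[.5905,-.0567,.172]):
  for e in (-.025,.025): print(proj(s,np.array(p)+e*np.array([-.073,.997,0]),True)*1.5625)
"
```

```text
6.525 [ 0.5905 -0.0571  0.2248] yaw -85.76 j6 78.0 F [-0.5 -0.5  0.3] op 0.0911
shift shares [-0.0011 -0.      0.1794]
[692.12541882 312.42423552]
[618.98295133 314.11583567]
[440.97583536 316.34790918]
[337.4873653  316.29165865]
```

View pics/w2b.png

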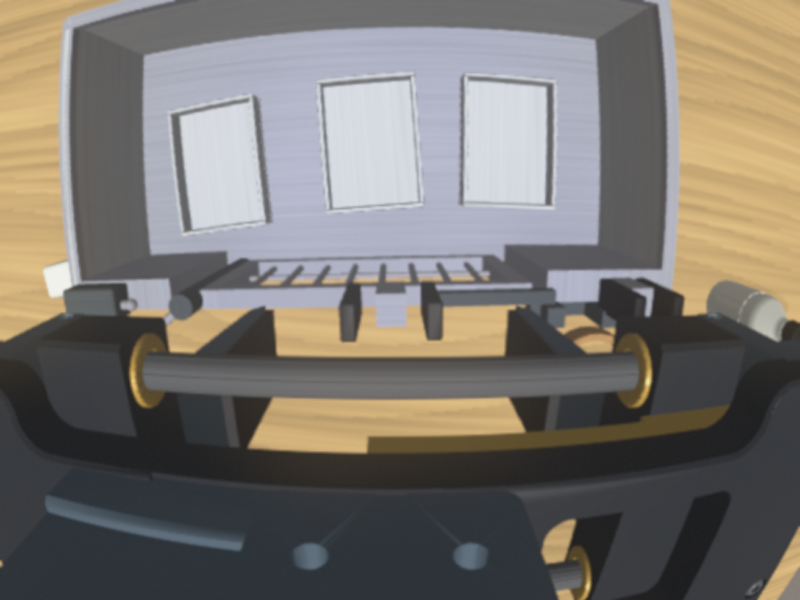

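The gate tabs' outer edges are at about 339 and 442 px, against a predicted 337 and 441. The post tabs at about 620–680 px stand close against their block, so that catch is still squeezed. Next I descend and squeeze the gate catch.

{"op": "play_rows", "data": {"plan": [0, 0, 0.03, 0, 0, 0, 1, 0, 0, 0.08, 0, 0, 0, 1, 0, 0, 0.13, 0, 0, 0, 1, 0, 0, 0.165, 0, 0, 0, 1, 0, 0, 0.18, 0, 0, 0, 1, 0, 0, 0.18, 0, 0, 0, 1, 0, 0, 0.18, 0, 0, 0, 0.3, 0, 0, 0.18, 0, 0, 0, 0, 0, 0, 0.18, 0, 0, 0, -0.5, 0, 0, 0.18, 0, 0, 0, -0.5, 0, 0, 0.18, 0, 0, 0, -0.5, 0, 0, 0.18, 0, 0, 0, -0.5, 0, 0, 0.18, 0, 0, 0, -0.5, 0, 0, 0.18, 0, 0, 0, -0.5, 0, 0, 0.18, 0, 0, 0, -0.5, 0, 0, 0.18, 0, 0, 0, -0.5], "grip_force": 40}}

```text
t: 8.57
tool_pos: [0.5906, -0.0569, 0.1532]
ee_rot: [[0.075, -0.997, 0.0], [-0.997, -0.075, -0.001], [0.001, 0.0, -1.0]]
ft_force: [-2.1, -5.1, 4.8]
opening: 0.0309
```

```bash
cat > arc.py <<'E'
from go import *
# rows along the arc about the hinge; hinge lies 0.125 m from the TCP along tool -x (tool x = along gate to free end)
go([.5905,-.0567,.153])
def arc(a0,a1,off=0):
    # shares for rotation by d about the hinge, tool frame at call start (z down, +d)
    for d in np.arange(a0,a1+.1,3):
        c=np.radians(d); r=.125
        print(d, round((r*np.cos(c)-r)/.4,4), round(r*np.sin(c)/.4,4), round(d/30,3))
arc(3,30)
E
python3 arc.py
```

```text
8.575 [ 0.5906 -0.0569  0.1532] yaw -85.7 j6 78.0 F [-2.1 -5.1  4.8] op 0.0309
shift shares [-0.0006  0.0001  0.0005]
3.0 -0.0004 0.0164 0.1
6.0 -0.0017 0.0327 0.2
9.0 -0.0038 0.0489 0.3
12.0 -0.0068 0.065 0.4
15.0 -0.0106 0.0809 0.5
18.0 -0.0153 0.0966 0.6
21.0 -0.0208 0.112 0.7
24.0 -0.027 0.1271 0.8
27.0 -0.0341 0.1419 0.9
30.0 -0.0419 0.1562 1.0
```

{"op": "play_rows", "data": {"plan": [-0.0001, 0.008, 1.8e-10, 0, 0, 0.05, -0.5, -0.0004, 0.0164, 0, 0, 0, 0.1, -0.5, -0.0017, 0.0327, 0, 0, 0, 0.2, -0.5, -0.0038, 0.0489, 0, 0, 0, 0.3, -0.5, -0.0068, 0.065, 0, 0, 0, 0.4, -0.5, -0.0106, 0.0809, 0, 0, 0, 0.5, -0.5, -0.0153, 0.0966, 0, 0, 0, 0.6, -0.5, -0.0208, 0.112, 0, 0, 0, 0.7, -0.5, -0.027, 0.1271, 0, 0, 0, 0.8, -0.5, -0.027, 0.1271, 0, 0, 0, 0.8, -0.5, -0.027, 0.1271, 0, 0, 0, 0.8, -0.5]}}

```text
t: 9.95
tool_pos: [0.5385, -0.0513, 0.1532]
ee_rot: [[-0.337, -0.942, -0.001], [-0.942, 0.337, -0.003], [0.003, 0.0, -1.0]]
ft_force: [-8.5, -23.9, 9.1]
opening: 0.0309
```

```bash
python3 -c "
from go import *
s=snap('top','t2.png'); cv2.imwrite('pics/t2b.png',cv2.resize(cv2.imread('pics/t2.png')[120:270,130:350],(800,545),interpolation=cv2.INTER_CUBIC))
a=np.radians(-85.7-24); h=np.array([.5906,-.0569])-.125*np.array([.0745,-.9972]); g=h+.125*np.array([np.cos(a),np.sin(a)]); print(h,g)
go([*g,.153])"
```

```text
[0.5812875 0.06775  ] [ 0.53915059 -0.04993382]
10.0 [ 0.5385 -0.0514  0.1532] yaw -109.66 j6 102.0 F [ -8.1 -22.6   8.6] op 0.0308
shift shares [-0.0039 -0.0004  0.0005]
```

View pics/t2b.png

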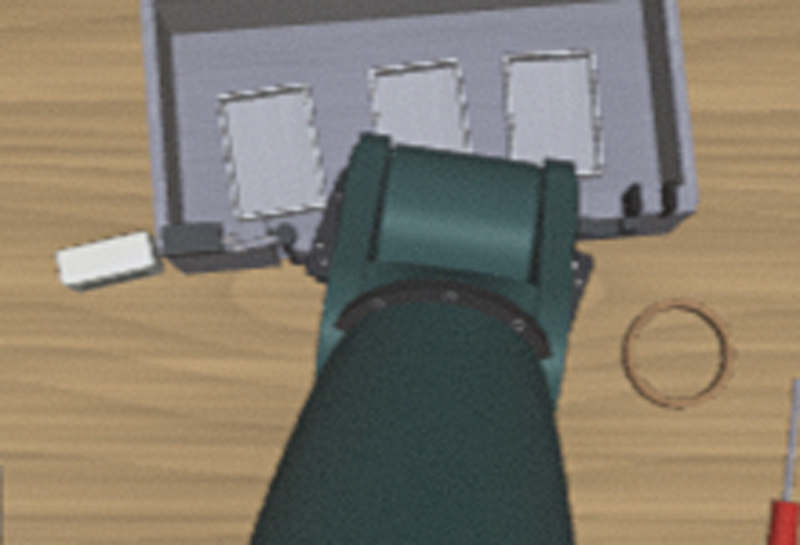

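Gate is moving, but the roughly 24 N along the gate shows my hinge estimate is about 4 mm too far in +x. I'll correct the arc centre.

```bash
cat > arc2.py <<'E'
from h import *
def rows(C,yaw,P0,h,degs):
    # C,yaw: commanded pose; P0: relieved point on the arc; h: hinge
    a=np.radians(yaw); R=np.array([[np.cos(a),np.sin(a)],[np.sin(a),-np.cos(a)]])
    for d in degs:
        c=np.radians(-d); Q=np.array([[np.cos(c),-np.sin(c)],[np.sin(c),np.cos(c)]])
        s=R.T@(h+Q@(P0-h)-C)/.4; print(d,s.round(4),round(d/30,3))
E
python3 -c "
from arc2 import *
rows(np.array([.5392,-.0499]),-109.7,np.array([.5385,-.0518]),np.array([.5773,.0675]),range(0,31,3))"
```

```text
0 [0.0051 0.    ] 0.0
3 [0.0051 0.0165] 0.1
6 [0.0043 0.0329] 0.2
9 [0.0026 0.0492] 0.3
12 [0.0001 0.0654] 0.4
15 [-0.0032  0.0815] 0.5
18 [-0.0074  0.0974] 0.6
21 [-0.0125  0.113 ] 0.7
24 [-0.0183  0.1284] 0.8
27 [-0.0249  0.1434] 0.9
30 [-0.0323  0.158 ] 1.0
```

{"op": "play_rows", "data": {"plan": [0.004, 0, 0, 0, 0, 0, -0.5, 0.005, 0.0165, 0, 0, 0, 0.1, -0.5, 0.0043, 0.0329, 0, 0, 0, 0.2, -0.5, 0.0026, 0.0492, 0, 0, 0, 0.3, -0.5, 0.0001, 0.0654, 0, 0, 0, 0.4, -0.5, -0.0032, 0.0815, 0, 0, 0, 0.5, -0.5, -0.0074, 0.0974, 0, 0, 0, 0.6, -0.5, -0.0125, 0.113, 0, 0, 0, 0.7, -0.5, -0.0183, 0.1284, 0, 0, 0, 0.8, -0.5, -0.0183, 0.1284, 0, 0, 0, 0.8, -0.5, -0.0183, 0.1284, 0, 0, 0, 0.8, -0.5]}}

```text
t: 11.38
tool_pos: [0.4929, -0.0256, 0.1532]
ee_rot: [[-0.691, -0.723, -0.001], [-0.723, 0.691, -0.001], [0.001, -0.0, -1.0]]
ft_force: [-5.0, -6.3, 7.4]
opening: 0.0313
```

```bash
python3 -c "
from go import *
from arc2 import *
h=np.array([.5773,.0675]);c=np.radians(-24);Q=np.array([[np.cos(c),-np.sin(c)],[np.sin(c),np.cos(c)]])
C=h+Q@(np.array([.5385,-.0518])-h); print(C); go([*C,.153])
st=arm.read_state(); print('F tool',(st['ee_rot'].T@st['ft_force']).round(1))
rows(C,-133.7,C,h,range(0,28,3))"
```

```text
[ 0.49333075 -0.02570459]
11.375 [ 0.4929 -0.0256  0.1532] yaw -133.72 j6 128.1 F [-5.  -6.3  7.4] op 0.0313
shift shares [-0.0005 -0.001   0.0005]
F tool [ 8.1 -0.8 -7.4]
0 [0. 0.] 0.0
3 [0.0001 0.0164] 0.1
6 [-0.0008  0.0328] 0.2
9 [-0.0024  0.0492] 0.3
12 [-0.0049  0.0654] 0.4
15 [-0.0083  0.0815] 0.5
18 [-0.0125  0.0973] 0.6
21 [-0.0175  0.113 ] 0.7
24 [-0.0234  0.1283] 0.8
27 [-0.03    0.1433] 0.9
```

{"op": "play_rows", "data": {"plan": [0.001, 0.0082, 0, 0, 0, 0.05, -0.5, 0.0015, 0.0164, 0, 0, 0, 0.1, -0.5, 0.0005, 0.0328, 0, 0, 0, 0.2, -0.5, -0.001, 0.0492, 0, 0, 0, 0.3, -0.5, -0.0035, 0.0654, 0, 0, 0, 0.4, -0.5, -0.007, 0.0815, 0, 0, 0, 0.5, -0.5, -0.011, 0.0973, 0, 0, 0, 0.6, -0.5, -0.016, 0.113, 0, 0, 0, 0.7, -0.5, -0.016, 0.113, 0, 0, 0, 0.7, -0.5, -0.016, 0.113, 0, 0, 0, 0.7, -0.5, -0.016, 0.113, 0, 0, 0, 0.7, -0.5, -0.016, 0.113, 0, 0, 0, 0.7, -0.5]}}

```text
t: 12.88
tool_pos: [0.4651, 0.0106, 0.1532]
ee_rot: [[-0.904, -0.427, 0.0], [-0.427, 0.904, -0.0], [-0.0, -0.0, -1.0]]
ft_force: [-2.0, -2.6, 6.4]
opening: 0.0312
```

```bash
python3 -c "
from go import *
go([.49,-.02,.153])
st=arm.read_state(); print('F tool',(st['ee_rot'].T@st['ft_force']).round(1),st['qvel'].round(2))
for n,f in(('top','t3'),('scene','s3'),('wrist','w3')): snap(n,f+'.png')
a=cv2.imread('pics/t3.png')[110:290,130:370];b=cv2.imread('pics/s3.png')[130:310,140:380]
cv2.imwrite('pics/c3.png',np.hstack([cv2.resize(i,(400,300),interpolation=cv2.INTER_CUBIC) for i in(a,b)]))
"
```

```text
12.875 [0.4651 0.0106 0.1532] yaw -154.75 j6 153.2 F [-2.  -2.6  6.4] op 0.0312
shift shares [-0.0238 -0.0957  0.0004]
F tool [ 2.9 -1.5 -6.4] [-0.05 -0.04  0.02 -0.04 -0.05 -0.03]
```

View pics/c3.png

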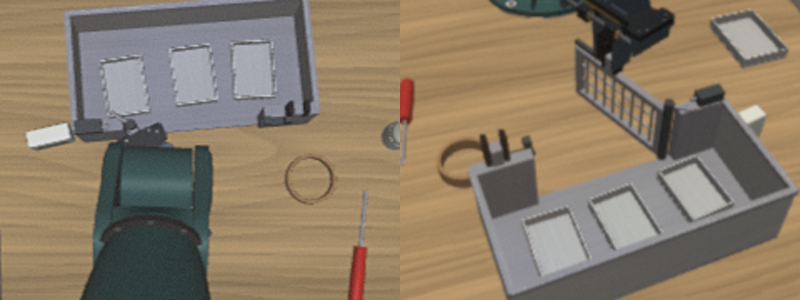

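View pics/w3.png

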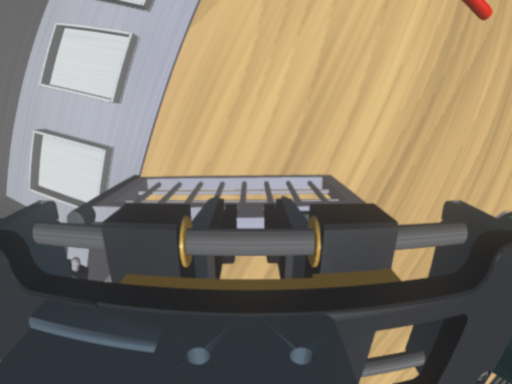

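The gate stands well open and gripped, in line with the gripper at about 69°. The post tabs are about 12 px apart (they were 17 at rest), so that catch is still squeezed. The trays and other items are where they were, and the arm is at rest.

```bash
python3 -c "
from go import *
print(arm.hand_in()); st=arm.read_state(); print(st['t'],st['tool_pos'],st['opening'])"
```

```text
the job is handed in; nothing more can be done
None
the job is handed in; nothing more can be done
```

I squeezed the post catch, then squeezed the gate catch and swung the gate out to about 69° (1.2 rad). I handed in at about 13 s with the gate still gripped; no verdict is reported.

**Last checks before handing in:**
- **Gate:** the arm was at rest and the jaws were 31 mm open on the tabs. The wrist view shows the gate in line with the gripper. The 69° comes from the tool's pose, not from a direct reading of the joint.
- **Post catch:** its tabs were about 12 px apart in the scene view, against about 17 px at rest, so it still looked fully squeezed. I had no direct reading of its travel.
- **Bystanders:** the trays, tape, timer and screwdriver looked unmoved in the pictures. The oil bottle and large tray were only partly in those last crops. I did not measure any of the positions.

**Disagreements along the way:**
- My first hinge estimate was about 4 mm out, which put up to 24 N along the gate early in the swing. I corrected the arc centre, and the force fell to about 3 N along the gate by the end.
- The jaws read 31–32 mm on both catches, where the tabs should stop at 34 mm. I took this as give in the pads and did not check it.

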